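# Restock the leaning carton rack

## Task

The leaning wooden rack has four pockets: two already hold a small white carton, two are empty. Find the empty ones by looking or feeling and put one of the two spare cartons, which stand on the worktop, on end into each, fully down on the pocket floor and in line with the pocket; then let go. Leave the stored cartons seated and the tape roll and the larger brown carton where they are.

Things in the scene. Friction and masses are not known exactly. Their poses are not given: they have to be found in the camera images.
- rack: plywood and wood rack on the worktop, fixed, foot 120 x 300 mm. Origin: centre of the foot's underside, z up, x away from the robot at yaw 0, y along the row of pockets. Its bed leans towards the robot: the pockets' floors are turned 0.40 rad (23 degrees) about y, so that the pockets open upwards and towards -x. Two of the four pockets are filled and which ones changes; that is not tracked, it must be seen or felt
- pocket_1 (a point): centre of the floor of the first pocket of the rack, counted from the rack's left end (+y side). Axes: x up the slope (away from the robot at yaw 0), y across the row (along the rack's length, to its left), z out of the pocket, square to its floor. The four pockets are alike: 67 mm along x, 41 mm along y, 30 mm deep, 70 mm apart centre to centre; the wall tops lie at z = 30 mm
- pocket_2 (a point): centre of the floor of the second pocket of the rack, counted from the rack's left end (+y side). Axes: x up the slope (away from the robot at yaw 0), y across the row (along the rack's length, to its left), z out of the pocket, square to its floor. The four pockets are alike: 67 mm along x, 41 mm along y, 30 mm deep, 70 mm apart centre to centre; the wall tops lie at z = 30 mm
- pocket_3 (a point): centre of the floor of the third pocket of the rack, counted from the rack's left end (+y side). Axes: x up the slope (away from the robot at yaw 0), y across the row (along the rack's length, to its left), z out of the pocket, square to its floor. The four pockets are alike: 67 mm along x, 41 mm along y, 30 mm deep, 70 mm apart centre to centre; the wall tops lie at z = 30 mm
- pocket_4 (a point): centre of the floor of the fourth pocket of the rack, counted from the rack's left end (+y side). Axes: x up the slope (away from the robot at yaw 0), y across the row (along the rack's length, to its left), z out of the pocket, square to its floor. The four pockets are alike: 67 mm along x, 41 mm along y, 30 mm deep, 70 mm apart centre to centre; the wall tops lie at z = 30 mm
- spare_a_center (a point): centre (half-way up) of a first spare white carton that stands on end on the worktop, 60 x 85 x 35 mm, about 0.12 kg, faces plain and stiff. Its own y axis runs along the 85 mm length (upright at the start), x along the 60 mm width, z along the 35 mm thickness
- spare_b_center (a point): centre (half-way up) of a second spare white carton that stands on end on the worktop, 60 x 85 x 35 mm, about 0.12 kg, faces plain and stiff. Its own y axis runs along the 85 mm length (upright at the start), x along the 60 mm width, z along the 35 mm thickness
- stored_1 (a joint): how far the first of the two cartons already stored has been pulled up out of its pocket, in m: 0 is fully down. It does not tell which pocket it is in. Stored cartons are the same as the spares, stand in their pockets the same way and rise 55 mm above the pockets' walls (85 mm above the floor); they slide only along the pocket's z and are held with about 1 N of friction
- stored_2 (a joint): how far the second of the two cartons already stored has been pulled up out of its pocket, in m: 0 is fully down. It does not tell which pocket it is in. Stored cartons are the same as the spares, stand in their pockets the same way and rise 55 mm above the pockets' walls (85 mm above the floor); they slide only along the pocket's z and are held with about 1 N of friction
- tape_ring_center (a point): centre (half-way up) of a roll of pale tape lying flat, 100 mm across and 38 mm high; a bystander
- big_carton_center (a point): centre (half-way up) of a larger brown carton lying flat, 66 x 110 x 50 mm; a bystander that does not fit the pockets
- spare_a: the first spare carton as a body (see its centre point): origin in the middle of one 60 x 85 mm face, axes as given there
- spare_b: the second spare carton as a body (see its centre point): origin in the middle of one 60 x 85 mm face, axes as given there
Not all that is in view belongs to the job. What is shaped like the spare_a but turquoise is not meant.

How it is judged:
At the end, for the whole second after the job is handed in: Each spare carton is at rest in a pocket, on end: its centre within 7 mm of the pocket's middle along and across the slope and 38 to 47.5 mm above the pocket's floor (42.5 mm when seated), its length within 0.15 rad of the pocket's direction; both stored cartons are down to within 4 mm (((x of spare_a_center in the frame of pocket_1 between -0.007 and 0.007 m and y of spare_a_center in the frame of pocket_1 between -0.007 and 0.007 m and z of spare_a_center in the frame of pocket_1 between 0.038 and 0.0475 m and angle between the y axis of spare_a_center and the z axis of pocket_1, either way round below 0.15 rad) or (x of spare_a_center in the frame of pocket_2 between -0.007 and 0.007 m and y of spare_a_center in the frame of pocket_2 between -0.007 and 0.007 m and z of spare_a_center in the frame of pocket_2 between 0.038 and 0.0475 m and angle between the y axis of spare_a_center and the z axis of pocket_2, either way round below 0.15 rad) or (x of spare_a_center in the frame of pocket_3 between -0.007 and 0.007 m and y of spare_a_center in the frame of pocket_3 between -0.007 and 0.007 m and z of spare_a_center in the frame of pocket_3 between 0.038 and 0.0475 m and angle between the y axis of spare_a_center and the z axis of pocket_3, either way round below 0.15 rad) or (x of spare_a_center in the frame of pocket_4 between -0.007 and 0.007 m and y of spare_a_center in the frame of pocket_4 between -0.007 and 0.007 m and z of spare_a_center in the frame of pocket_4 between 0.038 and 0.0475 m and angle between the y axis of spare_a_center and the z axis of pocket_4, either way round below 0.15 rad)) and ((x of spare_b_center in the frame of pocket_1 between -0.007 and 0.007 m and y of spare_b_center in the frame of pocket_1 between -0.007 and 0.007 m and z of spare_b_center in the frame of pocket_1 between 0.038 and 0.0475 m and angle between the y axis of spare_b_center and the z axis of pocket_1, either way round below 0.15 rad) or (x of spare_b_center in the frame of pocket_2 between -0.007 and 0.007 m and y of spare_b_center in the frame of pocket_2 between -0.007 and 0.007 m and z of spare_b_center in the frame of pocket_2 between 0.038 and 0.0475 m and angle between the y axis of spare_b_center and the z axis of pocket_2, either way round below 0.15 rad) or (x of spare_b_center in the frame of pocket_3 between -0.007 and 0.007 m and y of spare_b_center in the frame of pocket_3 between -0.007 and 0.007 m and z of spare_b_center in the frame of pocket_3 between 0.038 and 0.0475 m and angle between the y axis of spare_b_center and the z axis of pocket_3, either way round below 0.15 rad) or (x of spare_b_center in the frame of pocket_4 between -0.007 and 0.007 m and y of spare_b_center in the frame of pocket_4 between -0.007 and 0.007 m and z of spare_b_center in the frame of pocket_4 between 0.038 and 0.0475 m and angle between the y axis of spare_b_center and the z axis of pocket_4, either way round below 0.15 rad)) and linear speed of each of spare_a, spare_b below 0.02 m/s and value of joint each of stored_1, stored_2 below 0.004 m); the robot touches nothing.
It fails at once if a stored carton is pulled more than 15 mm out of its pocket (value of joint any of stored_1, stored_2 above 0.015 m).
It fails at once if the tape roll or the larger carton is moved by more than 25 mm (distance of any of tape_ring_center, big_carton_center from where it was at the start of the episode above 0.025 m).
It also fails if it takes over 61 s, if anything falls off the work surface, if the arm or the gripper's body presses on something with over 40 N, if the wrist force passes 120 N, or if a joint passes its speed limit or range.

## Robot

A 7-joint arm with a two-finger parallel gripper is mounted at the origin on a cart in front of the work surface, level with it; the furniture and walls round the work are solid. World frame = base frame: x ahead of the robot, y to its left, z up, the work surface at z = 0. Lengths are in m, angles in rad, forces in N, time in s.
With the tool pointing down it reaches from about 0.35 to 0.9 m from the base axis. Payload 8.1 kg.
Tool frame: the origin (TCP) lies midway between the tips of the shut fingers; the grasp point (between the pads) lies 19 mm behind it; z points along the fingers, y is the direction in which the jaws open and shut (so a half turn about z gives the same grasp; the last joint's range is limited). The gripper opens to 85 mm and grips with 20 to 120 N. Pads are 22 mm wide; open, the fingers measure 114 mm over their backs; the gripper's body (76 mm by 85 mm) begins 54 mm behind the grasp point. The pads swing forward as they close: fully open they stand 13 mm farther back than shut.
Start: joints at [1.009, 0.434, 0.025, 1.573, -0.012, 1.134, -0.075], TCP at [0.277, -0.56, 0.231] pointing down, gripper open.
Joint ranges: [-2.62, 2.62], [-0.44, 2.09], [-1.27, 1.32], [0.08, 2.57], [-1.32, 4.46], [0.12, 2], [-2.74, 2.74]. Speed limits (rad/s): [2.22, 2.22, 3.01, 3.01, 3.14, 3.14, 3.14].

## Interface

Orientations are given as a 3x3 rotation matrix whose columns are the frame's x, y, z axes.
In Python, from workcell import ctrl, optics, order gives the robot as it stands. The module is installed in compiled form; this text tells all that it offers.
- The arm moves only by the shell command python3 -m pendant 'ROWS' [FORCE]. ROWS is JSON, a list of rows, each an object of numbers: "jaw": the finger opening in mm, from 0 to 85.4; "dx", "dy", "dz": the shift along the tool's x, y, z in units of 50 mm (1.0 is 50 mm); "ax", "ay", "az": the turn, a rotation vector about the tool's x, y, z in units of 6 degrees (1.0 is 6 degrees). In form: [{"jaw": .., "dx": .., "dy": .., "dz": .., "ax": .., "ay": .., "az": ..}, ...]. A call has exactly 8 rows; each row shifts and turns the commanded pose from where the row before left it, along the tool's axes as they then stand; what a row does not reach is not made up. A row lasts 1/10 s, in which the tool goes at most 50 mm and 8.59 degrees, less where a joint would pass 70% of its speed; a pose out of reach is approached as far as the arm can. A call is refused whole if a number of a shift passes 1 or a number of a turn 1, either way. A call with a gripper value outside its range is refused whole. The fingers move at their own pace and stop on an object; FORCE is the grip in N (left out, the last holds). Time passes only in rows, so rows that do not move let the fingers close, or fill a call up. It gives the time, the measured TCP pose, the force and the opening at its end, in the units of the state.
- ctrl.sense(): the state, without advancing time (a new reading comes with each control period).
- optics.grab_frame(name): name is "scene" or "top"; returns a dict with "image" (420x560x3 uint8, red, green, blue), "depth" (420x560 float32, m along the optical axis (not along the pixel's ray), 0 where there is no reading), "fx", "fy", "cx", "cy" (pixels), "dist_coeffs" ([k1, k2, p1, p2, k3] as OpenCV has them; the pictures are not rectified), "R" (3x3) and "t" (3): a world point X has camera coordinates R X + t. Camera axes: x right, y down, z forward; pixel columns grow to the right and rows downward; lengths in m; the calibration is good to about 2 mm. A picture is of the moment at which its call begins.
- order.finish_job(): hands the job in, once; it reports no verdict.
The state is a dict: "time_s": time; "qpos": joint angles; "qvel": joint speeds; "joint_torque": joint torques, N m; "eef_pos": TCP position; "tcp_rot": TCP orientation; "wrist_force": force on the tool from outside, world axes, zero at the start; "torque": the same for the moment, N m; "width": finger opening in m.
Only numpy, scipy, OpenCV 4.12 (cv2) and the standard library are available. Lean on these libraries where they do the work, as an engineer would, in place of code of your own. Each camera call takes 0.05 s, during which the arm holds its last target. There are 200 camera calls.

## Working session

There is one attempt and no reset: what is moved stays moved. The work goes in short steps, Python scripts to look and compute and a shell command to move; the robot and the scene stay as the last step left them, time stands still between calls to the robot, and variables do not carry over. Pictures are saved under pics/ and viewed, about 8 in all and at most 12, crops included, and the job is handed in when it is done.

```bash
mkdir -p pics; python3 - <<'E'
from workcell import ctrl, optics
import cv2, numpy as np
s=ctrl.sense(); print(s['time_s'],s['eef_pos'],np.round(s['tcp_rot'],3),s['width'])
for n in("scene","top"):
    f=optics.grab_frame(n); cv2.imwrite(f'pics/{n}0.png',f['image'][:,:,::-1]); np.savez(f'{n}0.npz',**f)
    print(n,f['fx'],f['cx'],f['cy'],f['dist_coeffs'],np.round(-f['R'].T@f['t'],3),np.round(f['R'],3), f['depth'].min(),f['depth'].max(),(f['depth']==0).mean())
E
```

```text
0.0 [ 0.27651211 -0.55992116  0.2305146 ] [[ 0.897  0.443 -0.001]
 [ 0.443 -0.897  0.001]
 [-0.    -0.002 -1.   ]] 0.08518105894469774
scene 499.0045045018247 277.4192008026507 204.71956593457526 [-0.15367801  0.          0.          0.          0.        ] [-0.195  0.614  0.938] [[-0.631 -0.776  0.009]
 [-0.52   0.414 -0.747]
 [ 0.576 -0.476 -0.665]] 0.0 2.9891574 0.003966836734693877
top 517.7773853966243 285.94017532458037 212.42471041217394 [-0.00218997  0.          0.          0.          0.        ] [0.303 0.005 1.395] [[ 0.003 -1.     0.002]
 [-0.981 -0.003 -0.194]
 [ 0.194 -0.002 -0.981]] 0.0 2.3215103 0.003822278911564626
```

View pics/scene0.png

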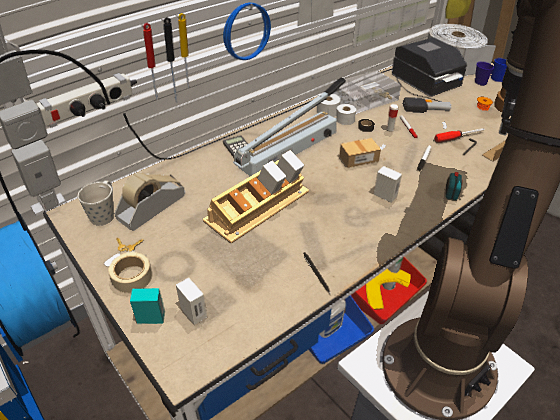

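View pics/top0.png

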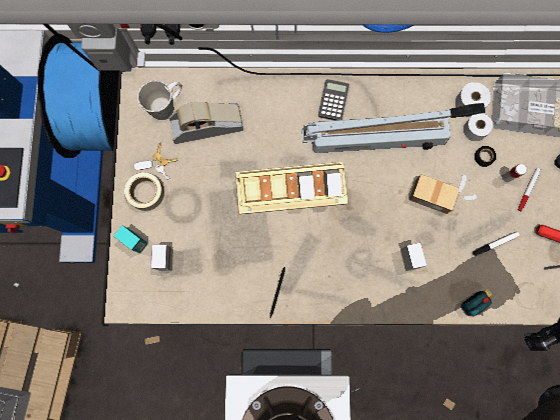

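Scene: white cartons stand in rack pockets 3 and 4 (scene (272,175),(293,163); top (306,187),(335,183)), and pockets 1 and 2 look empty. Candidates for spares: white carton at top (160,257) / scene (192,300), white carton at top (414,256) / scene (388,183). Not these: turquoise (130,238) and brown (436,193). I'll measure both whites and the rack next.

```bash
cat > h.py <<'E'
import numpy as np, cv2
from workcell import ctrl, optics
def cloud(f):
    h,w=f['depth'].shape; K=np.array([[f['fx'],0,f['cx']],[0,f['fy'],f['cy']],[0,0,1.]])
    uv=np.stack(np.meshgrid(np.arange(w),np.arange(h)),-1).reshape(-1,1,2).astype(float)
    n=cv2.undistortPoints(uv,K,f['dist_coeffs']).reshape(h,w,2)
    d=f['depth'][...,None]; P=np.concatenate([n*d,d],-1)
    return (P-f['t'])@f['R']
def white(f):
    hsv=cv2.cvtColor(f['image'],cv2.COLOR_RGB2HSV); return (hsv[...,1]<40)&(hsv[...,2]>110)
E
python3 - <<'E'
from h import *
F={n:dict(np.load(n+'0.npz')) for n in('scene','top')}
cv=lambda a:np.round(np.asarray(a),4)
for n,f in F.items():
    P=cloud(f); W=white(f); print(n,'table z',cv(np.median(P[300,200:260,2] if n=='top' else P[250,150:200,2])))
    for nm,x,y in (('left',160,257),('right',414,256)) if n=='top' else (('left',192,300),('right',388,183)):
        m=np.zeros(W.shape,bool); m[y-30:y+30,x-25:x+25]=1
        p=P[m&(P[...,2]>.075)&(P[...,2]<.095)]
        r=cv2.minAreaRect((p[:,:2]*1000).astype(np.float32)); print(nm,len(p),cv(p.mean(0)),'z',cv(np.median(p[:,2])),r)
    # rack region
    hsv=cv2.cvtColor(f['image'],cv2.COLOR_RGB2HSV)
    m=np.zeros(W.shape,bool)
    if n=='top': m[160:218,232:352]=1
    else: m[140:250,195:315]=1
    wm=(m&W).astype(np.uint8); k,l,st,c=cv2.connectedComponentsWithStats(wm)
    for i in range(1,k):
        if st[i,4]>60:
            p=P[(l==i)]; print('white',st[i],cv(c[i]),cv(np.percentile(p,[5,50,95],axis=0)).tolist())
E
python3 - <<'E'
import cv2
a=cv2.imread('pics/top0.png');b=cv2.imread('pics/scene0.png')
f=lambda i,x,y,w,h:cv2.resize(i[y:y+h,x:x+w],(400,300),interpolation=cv2.INTER_CUBIC)
import numpy as np
cv2.imwrite('pics/c1.png',np.vstack([np.hstack([f(a,232,147,120,90),f(b,195,145,120,90)]),np.hstack([f(a,130,228,60,45),f(a,384,234,60,45)])]))
E
```

```text
scene table z 0.0006
left 415 [0.4448 0.3297 0.0849] z 0.0854 ((447.91168212890625, 328.45684814453125), (35.31510543823242, 63.18803787231445), 89.97576904296875)
right 229 [ 0.4499 -0.3222  0.0841] z 0.0848 ((453.666259765625, -326.4736328125), (63.63302230834961, 40.63602828979492), 12.50139331817627)
white [ 230  140   85   42 1689] [271.6069 155.585 ] [[0.6043, -0.2767, 0.0164], [0.7618, -0.1124, 0.0612], [0.8002, -0.0394, 0.1325]]
top table z -0.0004
left 377 [0.4507 0.331  0.084 ] z 0.0844 ((455.0281066894531, 350.75885009765625), (98.32174682617188, 65.65864562988281), 74.33796691894531)
right 347 [ 0.4522 -0.3267  0.0846] z 0.0846 ((452.3797607421875, -327.3833312988281), (59.71540069580078, 36.3758544921875), 13.141218185424805)
white [325 170  18  27 369] [333.7751 183.1762] [[0.6026, -0.1367, 0.085], [0.6303, -0.1184, 0.123], [0.6661, -0.1027, 0.135]]
white [298 172  17  28 374] [306.2246 185.6711] [[0.5962, -0.0657, 0.0843], [0.6228, -0.0478, 0.1232], [0.6591, -0.0323, 0.1361]]
```

View pics/c1.png

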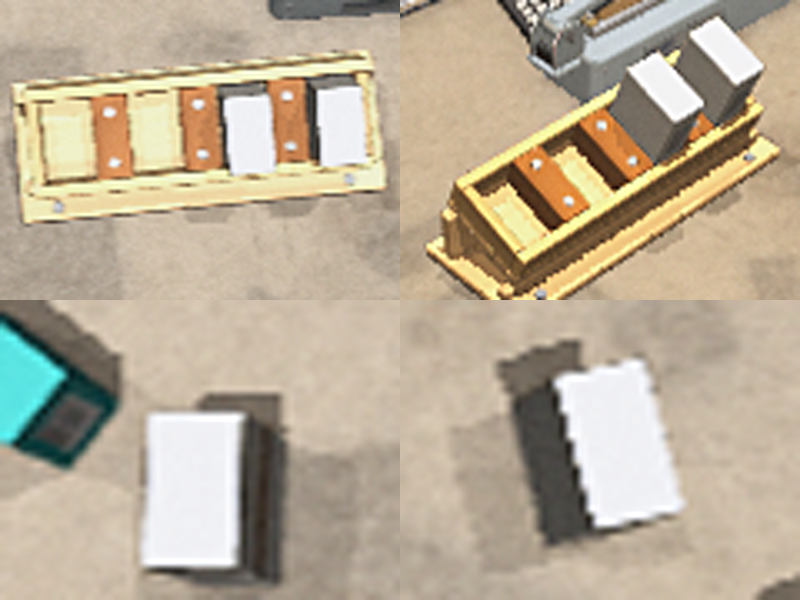

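Crop confirms: pockets 1 and 2 empty, 3 and 4 filled; both spares are plain white uprights, turquoise one excluded (next to the left spare). Refine the rack frame and the left spare.

```bash
cat >> h.py <<'E'
from scipy.spatial.transform import Rotation as Ro
def plan(Rt,pt,show=True):
    s=ctrl.sense(); Rc=np.array(s['tcp_rot']); rv=Ro.from_matrix(Rc.T@Rt).as_rotvec(degrees=True)/6
    d=Rt.T@(np.array(pt)-s['eef_pos'])/.05
    print('t',round(s['time_s'],2),'pos',np.round(s['eef_pos'],4),'turn first',np.round(rv,2),'then shift in target axes',np.round(d,2),'w',round(s['width'],4),'F',np.round(s['wrist_force'],1))
def down(yaw):  # tool x along yaw, pointing down
    c,s=np.cos(yaw),np.sin(yaw); return np.array([[c,s,0],[s,-c,0],[0,0,-1.]])
E
python3 - <<'E'
from h import *
F={n:dict(np.load(n+'0.npz')) for n in('scene','top')}
f=F['top'];P=cloud(f);W=white(f)
m=W.copy();m[:]=0;m[235:285,146:185]=1
p=P[m&W&(P[...,2]>.08)];print('left',len(p),p.mean(0).round(4),cv2.minAreaRect((p[:,:2]*1000).astype(np.float32)))
for n,f in F.items():
    P=cloud(f);m=np.abs(P-[.63,-.08,.105]).max(-1)<.08
    hs=cv2.cvtColor(f['image'],cv2.COLOR_RGB2HSV);m&=(hs[...,1]<45)&(P[...,2]>.08)
    for psi in(.106,):
        Rp=(Ro.from_euler('z',psi)*Ro.from_euler('y',-.4)).as_matrix()
        for nm,lo,hi in(('3',-.09,-.01),('4',-.16,-.085)):
            q=P[m&(P[...,1]>lo)&(P[...,1]<hi)]@Rp; top=np.percentile(q[:,2],85); t=q[q[:,2]>top-.005]
            r=cv2.minAreaRect((t[:,:2]*1000).astype(np.float32))
            c=np.array([r[0][0]/1000,r[0][1]/1000,np.median(t[:,2])]); print(n,nm,len(t),np.round(r,1) if 0 else r,'top',c.round(4),'world',(Rp@c).round(4))
            X=np.c_[t[:,:2],np.ones(len(t))];print('  tilt',np.linalg.lstsq(X,t[:,2],rcond=None)[0][:2].round(3))
# foot via yellow wood mask, top view
f=F['top'];P=cloud(f);hs=cv2.cvtColor(f['image'],cv2.COLOR_RGB2HSV)
for z0,z1 in((.004,.03),(.03,.12)):
    m=(hs[...,1]>70)&(hs[...,2]>120)&(P[...,2]>z0)&(P[...,2]<z1);m[:160]=0;m[218:]=0;m[:,:232]=0;m[:,352:]=0
    print(z0,m.sum(),cv2.minAreaRect((P[m][:,:2]*1000).astype(np.float32)))
plan(down(np.radians(13)),[.4524,-.3274,.045])
E
```

```text
left 308 [0.4481 0.3258 0.0892] ((394.924072265625, 172.89842224121094), (378.326171875, 62.11411666870117), 70.50524139404297)
scene 3 236 ((611.8682861328125, -111.11670684814453), (36.931758880615234, 60.93577575683594), 89.21326446533203) top [ 0.6119 -0.1111 -0.1222] world [ 0.6195 -0.0458  0.1258]
  tilt [-0.005  0.019]
scene 4 219 ((611.569580078125, -181.45799255371094), (38.37752151489258, 61.3802604675293), 89.67630767822266) top [ 0.6116 -0.1815 -0.1224] world [ 0.6267 -0.1158  0.1254]
  tilt [0.002 0.02 ]
top 3 285 ((611.2333984375, -113.25806427001953), (34.84379196166992, 59.654598236083984), 89.3548355102539) top [ 0.6112 -0.1133 -0.1229] world [ 0.6194 -0.048   0.1248]
  tilt [ 0.007 -0.011]
top 4 281 ((611.3633422851562, -182.96847534179688), (35.067710876464844, 59.88104248046875), 89.90428161621094) top [ 0.6114 -0.183  -0.1228] world [ 0.6269 -0.1173  0.125 ]
  tilt [-0.004  0.019]
0.004 485 ((648.4537963867188, -11.37664794921875), (121.70077514648438, 301.9488220214844), 5.741826057434082)
0.03 1438 ((642.0718383789062, -10.737960815429688), (98.26768493652344, 288.1072082519531), 6.317051410675049)
t 0.1 pos [ 0.2766 -0.56    0.2306] turn first [-0.01  0.    2.21] then shift in target axes [ 4.47 -3.74  3.71] w 0.0853 F [ 0.1 -0.2 -1.2]
```

```bash
python3 -m pendant '[{"jaw":80,"az":0.74,"dz":0.5},{"jaw":80,"az":0.74,"dz":0.4},{"jaw":80,"az":0.73,"dz":0.4},{"jaw":80,"dx":0.64,"dy":-0.53},{"jaw":80,"dx":0.64,"dy":-0.53},{"jaw":80,"dx":0.64,"dy":-0.53},{"jaw":80,"dx":0.64,"dy":-0.53},{"jaw":80,"dx":0.64,"dy":-0.53}]' 40; python3 -c "
from h import *
plan(down(np.radians(13)),[.4524,-.3274,.045])"
```

```text
t 0.1 pos [ 0.2766 -0.56    0.2306] turn first [-0.01  0.    2.21] then shift in target axes [ 4.47 -3.74  3.71] w 0.0853 F [ 0.1 -0.2 -1.2]invalid input
```

```bash
python3 -m pendant '[{"jaw":80,"dx":0,"dy":0,"dz":0.5,"ax":0,"ay":0,"az":0.74},{"jaw":80,"dx":0,"dy":0,"dz":0.4,"ax":0,"ay":0,"az":0.74},{"jaw":80,"dx":0,"dy":0,"dz":0.4,"ax":0,"ay":0,"az":0.73},{"jaw":80,"dx":0.64,"dy":-0.53,"dz":0,"ax":0,"ay":0,"az":0},{"jaw":80,"dx":0.64,"dy":-0.53,"dz":0,"ax":0,"ay":0,"az":0},{"jaw":80,"dx":0.64,"dy":-0.53,"dz":0,"ax":0,"ay":0,"az":0},{"jaw":80,"dx":0.64,"dy":-0.53,"dz":0,"ax":0,"ay":0,"az":0},{"jaw":80,"dx":0.64,"dy":-0.53,"dz":0,"ax":0,"ay":0,"az":0}]' 40; python3 -c "
from h import *
plan(down(np.radians(13)),[.4524,-.3274,.045])"
```

```text
time_s: 0.9
eef_pos: [0.4034, -0.3936, 0.1661]
tcp_rot: [[0.974, 0.225, -0.0], [0.225, -0.974, 0.0], [-0.0, -0.0, -1.0]]
wrist_force: [0.6, -0.9, -1.0]
width: 0.0799
t 0.9 pos [ 0.4034 -0.3936  0.1661] turn first [-0.  0.  0.] then shift in target axes [ 1.25 -1.07  2.42] w 0.0799 F [ 0.6 -0.9 -1. ]
```

```bash
python3 -m pendant '[{"jaw":70,"dx":0.62,"dy":-0.53,"dz":0,"ax":0,"ay":0,"az":0},{"jaw":70,"dx":0.62,"dy":-0.53,"dz":0,"ax":0,"ay":0,"az":0},{"jaw":70,"dx":0,"dy":0,"dz":0.6,"ax":0,"ay":0,"az":0},{"jaw":70,"dx":0,"dy":0,"dz":0.6,"ax":0,"ay":0,"az":0},{"jaw":70,"dx":0,"dy":0,"dz":0.6,"ax":0,"ay":0,"az":0},{"jaw":70,"dx":0,"dy":0,"dz":0.6,"ax":0,"ay":0,"az":0},{"jaw":70,"dx":0,"dy":0,"dz":0,"ax":0,"ay":0,"az":0},{"jaw":70,"dx":0,"dy":0,"dz":0,"ax":0,"ay":0,"az":0}]' 40; python3 -c "
from h import *
plan(down(np.radians(13)),[.4524,-.3274,.045])"
```

```text
time_s: 1.7
eef_pos: [0.451, -0.3295, 0.0464]
tcp_rot: [[0.974, 0.225, -0.001], [0.225, -0.974, 0.001], [-0.001, -0.001, -1.0]]
wrist_force: [0.1, -0.6, 0.5]
width: 0.0695
t 1.7 pos [ 0.451  -0.3295  0.0464] turn first [-0.01  0.01  0.  ] then shift in target axes [ 0.04 -0.03  0.03] w 0.0695 F [ 0.1 -0.6  0.5]
```

```bash
python3 -m pendant '[{"jaw":20,"dx":0,"dy":0,"dz":0,"ax":0,"ay":0,"az":0},{"jaw":20,"dx":0,"dy":0,"dz":0,"ax":0,"ay":0,"az":0},{"jaw":20,"dx":0,"dy":0,"dz":0,"ax":0,"ay":0,"az":0},{"jaw":20,"dx":0,"dy":0,"dz":0,"ax":0,"ay":0,"az":0},{"jaw":20,"dx":0,"dy":0,"dz":0,"ax":0,"ay":0,"az":0},{"jaw":20,"dx":0,"dy":0,"dz":0,"ax":0,"ay":0,"az":0},{"jaw":20,"dx":0,"dy":0,"dz":0,"ax":0,"ay":0,"az":0},{"jaw":20,"dx":0,"dy":0,"dz":0,"ax":0,"ay":0,"az":0}]' 40; python3 -c "
from h import *
plan(down(np.radians(13)),[.4524,-.3274,.045])"
```

```text
time_s: 2.5
eef_pos: [0.4521, -0.3301, 0.0476]
tcp_rot: [[0.974, 0.225, 0.002], [0.225, -0.974, -0.001], [0.002, 0.002, -1.0]]
wrist_force: [-0.9, 1.4, 7.6]
width: 0.0345
t 2.5 pos [ 0.4521 -0.3301  0.0476] turn first [ 0.01 -0.02  0.  ] then shift in target axes [ 0.02 -0.05  0.05] w 0.0345 F [-0.9  1.4  7.6]
```

```bash
cat >> h.py <<'E'
psi=.102
Rp=(Ro.from_euler('z',psi)*Ro.from_euler('y',-.4)).as_matrix()
Rt=Rp@np.diag([1,-1,-1.])
TOP={2:np.array([.6125,.0227,.1252]),1:np.array([.6053,.0923,.1252])}
def place(k,h,grip): # carton bottom h above floor of pocket k; grip = TCP above carton bottom
    return TOP[k]+Rp[:,2]*(-.085+h+grip)
E
python3 -m pendant '[{"jaw":20,"dx":0,"dy":0,"dz":-0.6,"ax":0,"ay":0,"az":0},{"jaw":20,"dx":0,"dy":0,"dz":-0.7,"ax":0,"ay":0,"az":0},{"jaw":20,"dx":0,"dy":0,"dz":-0.7,"ax":0,"ay":0,"az":0},{"jaw":20,"dx":0,"dy":0,"dz":-0.7,"ax":0,"ay":0,"az":0},{"jaw":20,"dx":0,"dy":0,"dz":-0.7,"ax":0,"ay":0,"az":0},{"jaw":20,"dx":0,"dy":0,"dz":-0.6,"ax":0,"ay":0,"az":0},{"jaw":20,"dx":0,"dy":0,"dz":0,"ax":0,"ay":0,"az":0},{"jaw":20,"dx":0,"dy":0,"dz":0,"ax":0,"ay":0,"az":0}]' 40; python3 -c "
from h import *
print(place(2,.08,.0476),place(2,0,.0476))
plan(Rt,place(2,.08,.0476)+np.array([-.1,0,0]))"
```

```text
time_s: 3.3
eef_pos: [0.4513, -0.3297, 0.2469]
tcp_rot: [[0.974, 0.225, 0.001], [0.225, -0.974, -0.001], [0.001, 0.001, -1.0]]
wrist_force: [-0.1, 0.2, -1.4]
width: 0.0344
[0.595997   0.02101083 0.1644372 ] [0.62698855 0.02418298 0.09075232]
t 3.3 pos [ 0.4513 -0.3297  0.2469] turn first [-0.23  3.8   1.18] then shift in target axes [ 0.83 -6.89  2.14] w 0.0344 F [-0.1  0.2 -1.4]
```

```bash
python3 -m pendant '[{"jaw":20,"dx":0,"dy":0,"dz":0,"ax":-0.05,"ay":0.76,"az":0.24},{"jaw":20,"dx":0,"dy":0,"dz":0,"ax":-0.05,"ay":0.76,"az":0.24},{"jaw":20,"dx":0,"dy":0,"dz":0,"ax":-0.05,"ay":0.76,"az":0.24},{"jaw":20,"dx":0,"dy":0,"dz":0,"ax":-0.04,"ay":0.76,"az":0.23},{"jaw":20,"dx":0,"dy":0,"dz":0,"ax":-0.04,"ay":0.76,"az":0.23},{"jaw":20,"dx":0,"dy":-0.9,"dz":0,"ax":0,"ay":0,"az":0},{"jaw":20,"dx":0,"dy":-0.9,"dz":0,"ax":0,"ay":0,"az":0},{"jaw":20,"dx":0,"dy":-0.9,"dz":0,"ax":0,"ay":0,"az":0}]' 40; python3 -m pendant '[{"jaw":20,"dx":0,"dy":-0.9,"dz":0,"ax":0,"ay":0,"az":0},{"jaw":20,"dx":0,"dy":-0.9,"dz":0,"ax":0,"ay":0,"az":0},{"jaw":20,"dx":0,"dy":-0.9,"dz":0,"ax":0,"ay":0,"az":0},{"jaw":20,"dx":0,"dy":-0.8,"dz":0,"ax":0,"ay":0,"az":0},{"jaw":20,"dx":0,"dy":-0.5,"dz":0,"ax":0,"ay":0,"az":0},{"jaw":20,"dx":0,"dy":0,"dz":0,"ax":0,"ay":0,"az":0},{"jaw":20,"dx":0,"dy":0,"dz":0,"ax":0,"ay":0,"az":0},{"jaw":20,"dx":0,"dy":0,"dz":0,"ax":0,"ay":0,"az":0}]' 40;python3 -c "
from h import *
plan(Rt,place(2,.05,.0476))"
```

```text
time_s: 4.1
eef_pos: [0.4357, -0.1939, 0.2446]
tcp_rot: [[0.918, 0.101, 0.384], [0.092, -0.995, 0.041], [0.386, -0.002, -0.923]]
wrist_force: [0.7, 0.7, 0.1]
width: 0.0347
time_s: 4.9
eef_pos: [0.4166, 0.0026, 0.2457]
tcp_rot: [[0.918, 0.101, 0.385], [0.093, -0.995, 0.04], [0.387, -0.001, -0.922]]
wrist_force: [0.1, -0.3, -1.2]
width: 0.0345
t 4.9 pos [0.4166 0.0026 0.2457] turn first [-0.    0.03 -0.01] then shift in target axes [ 2.69 -0.    3.5 ] w 0.0345 F [ 0.1 -0.3 -1.2]
```

```bash
python3 -m pendant '[{"jaw":20,"dx":0.67,"dy":0,"dz":0,"ax":0,"ay":0.03,"az":0},{"jaw":20,"dx":0.67,"dy":0,"dz":0,"ax":0,"ay":0,"az":0},{"jaw":20,"dx":0.67,"dy":0,"dz":0,"ax":0,"ay":0,"az":0},{"jaw":20,"dx":0.68,"dy":0,"dz":0.75,"ax":0,"ay":0,"az":0},{"jaw":20,"dx":0,"dy":0,"dz":0.75,"ax":0,"ay":0,"az":0},{"jaw":20,"dx":0,"dy":0,"dz":0.75,"ax":0,"ay":0,"az":0},{"jaw":20,"dx":0,"dy":0,"dz":0.75,"ax":0,"ay":0,"az":0},{"jaw":20,"dx":0,"dy":0,"dz":0,"ax":0,"ay":0,"az":0}]' 40;cat >> h.py <<'E'
def look(k,fn):
    f=optics.grab_frame('scene');P=cloud(f);q=(P-(TOP[k]-.085*Rp[:,2]))@Rp
    # points of carton in pocket coords, white, within gripper area
    m=white(f)&(abs(q[...,0])<.045)&(abs(q[...,1])<.032)&(q[...,2]>.035)&(q[...,2]<.17)
    print('white pts',m.sum(),np.percentile(q[m],[2,10,50,90,98],axis=0).round(4).tolist() if m.sum() else '')
    y,x=np.where(m); cy,cx=(int(y.mean()),int(x.mean())) if len(y) else (180,250)
    cy=max(60,cy);cx=max(80,cx)
    cv2.imwrite('pics/'+fn,cv2.resize(f['image'][cy-60:cy+60,cx-80:cx+80,::-1],(800,600),interpolation=cv2.INTER_CUBIC)); print('crop origin',cx-80,cy-60)
    return f,q,m
E
python3 -c "
from h import *
plan(Rt,place(2,.05,.0476)); look(2,'p2.png')"
```

```text
time_s: 5.7
eef_pos: [0.5962, 0.0207, 0.1553]
tcp_rot: [[0.919, 0.101, 0.381], [0.093, -0.995, 0.04], [0.383, -0.001, -0.924]]
wrist_force: [-0.8, 0.3, -1.6]
width: 0.0344
t 5.7 pos [0.5962 0.0207 0.1553] turn first [-0.01  0.07 -0.01] then shift in target axes [ 0.07 -0.01  0.43] w 0.0344 F [-0.8  0.3 -1.6]
white pts 35 [[-0.0319, -0.017, 0.0745], [-0.0292, -0.0156, 0.0774], [-0.007, 0.0172, 0.084], [0.0208, 0.0191, 0.1571], [0.0251, 0.0198, 0.158]]
crop origin 174 121
```

View pics/p2.png

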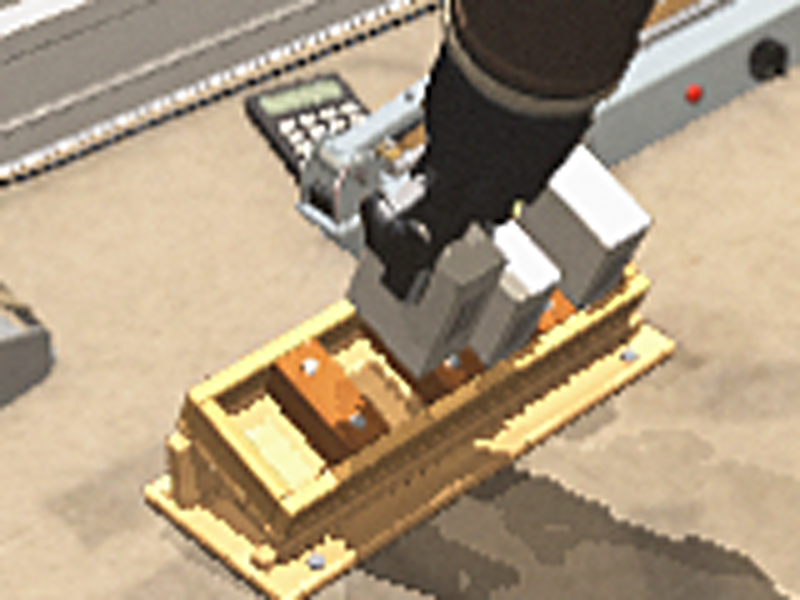

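The held carton (crop ~(430,300)) hovers over pocket 2, in line with it, and pocket 3's carton behind is clear. Measure its offset in pocket axes without the colour mask.

```bash
cat >> h.py <<'E'
def offs(k,zlo,zhi):
    for n in('scene','top'):
        f=optics.grab_frame(n);P=cloud(f);q=(P-(TOP[k]-.085*Rp[:,2]))@Rp
        hs=cv2.cvtColor(f['image'],cv2.COLOR_RGB2HSV)
        m=(hs[...,1]<60)&(hs[...,2]>75)&(abs(q[...,0])<.05)&(q[...,2]>zlo)&(q[...,2]<zhi)
        a=q[m&(q[...,1]>.010)&(q[...,1]<.028)]
        if len(a)>20:
            X=np.c_[a[:,[0,2]],np.ones(len(a))];c=np.linalg.lstsq(X,a[:,1],rcond=None)[0]
            print(n,'+y face',len(a),'med y',np.median(a[:,1]).round(4),'slope x,z',c[:2].round(3),'x',np.percentile(a[:,0],[1,5,95,99]).round(4),'z',np.percentile(a[:,2],[1,99]).round(4))
        b=q[m&(q[...,0]<-.022)&(abs(q[...,1])<.02)]
        if len(b)>10: print(n,'-x face',len(b),np.percentile(b[:,0],[5,50,95]).round(4),'y',np.percentile(b[:,1],[3,97]).round(4))
E
python3 -c "
from h import *
offs(2,.055,.14)"
```

```text
scene +y face 246 med y 0.0173 slope x,z [0.015 0.009] x [-0.0311 -0.0297  0.0256  0.0288] z [0.0771 0.1371]
scene -x face 113 [-0.0311 -0.0295 -0.0228] y [-0.0141  0.019 ]
```

```bash
python3 -m pendant '[{"jaw":20,"dx":0.03,"dy":0,"dz":0,"ax":0,"ay":0.06,"az":0},{"jaw":20,"dx":0,"dy":0,"dz":0.2,"ax":0,"ay":0,"az":0},{"jaw":20,"dx":0,"dy":0,"dz":0.2,"ax":0,"ay":0,"az":0},{"jaw":20,"dx":0,"dy":0,"dz":0.2,"ax":0,"ay":0,"az":0},{"jaw":20,"dx":0,"dy":0,"dz":0.2,"ax":0,"ay":0,"az":0},{"jaw":20,"dx":0,"dy":0,"dz":0.1,"ax":0,"ay":0,"az":0},{"jaw":20,"dx":0,"dy":0,"dz":0,"ax":0,"ay":0,"az":0},{"jaw":20,"dx":0,"dy":0,"dz":0,"ax":0,"ay":0,"az":0}]' 40;python3 -c "
from h import *
plan(Rt,place(2,.0,.0476)); offs(2,.055,.14)"
```

```text
time_s: 6.65
eef_pos: [0.6171, 0.0244, 0.1203]
tcp_rot: [[0.913, 0.103, 0.394], [0.094, -0.995, 0.041], [0.396, -0.001, -0.918]]
wrist_force: [-0.1, 0.2, -0.8]
width: 0.0345
t 6.65 pos [0.6171 0.0244 0.1203] turn first [-0.01 -0.07  0.  ] then shift in target axes [-0.05  0.03  0.62] w 0.0345 F [-0.1  0.2 -0.8]
scene +y face 203 med y 0.0182 slope x,z [ 0.032 -0.021] x [-0.0263 -0.0255  0.0278  0.0324] z [0.0559 0.1196]
scene -x face 109 [-0.0268 -0.0253 -0.0225] y [-0.0132  0.0192]
top +y face 21 med y 0.0133 slope x,z [-0.207 -0.029] x [0.0233 0.0233 0.0339 0.034 ] z [0.0643 0.1199]
```

```bash
python3 -m pendant '[{"jaw":20,"dx":-0.06,"dy":0.02,"dz":0,"ax":0,"ay":-0.06,"az":0},{"jaw":20,"dx":0,"dy":0,"dz":0,"ax":0,"ay":0,"az":0},{"jaw":20,"dx":0,"dy":0,"dz":0,"ax":0,"ay":0,"az":0},{"jaw":20,"dx":0,"dy":0,"dz":0.1,"ax":0,"ay":0,"az":0},{"jaw":20,"dx":0,"dy":0,"dz":0.1,"ax":0,"ay":0,"az":0},{"jaw":20,"dx":0,"dy":0,"dz":0.1,"ax":0,"ay":0,"az":0},{"jaw":20,"dx":0,"dy":0,"dz":0,"ax":0,"ay":0,"az":0},{"jaw":20,"dx":0,"dy":0,"dz":0,"ax":0,"ay":0,"az":0}]' 40;python3 -c "
from h import *
plan(Rt,place(2,.0,.0476)); offs(2,.055,.14)"
```

```text
time_s: 7.55
eef_pos: [0.6202, 0.0237, 0.1051]
tcp_rot: [[0.916, 0.103, 0.388], [0.094, -0.995, 0.04], [0.39, -0.001, -0.921]]
wrist_force: [0.0, 0.1, -1.4]
width: 0.0346
t 7.55 pos [0.6202 0.0237 0.1051] turn first [-0.01 -0.01  0.  ] then shift in target axes [0.01 0.   0.32] w 0.0346 F [ 0.   0.1 -1.4]
scene +y face 127 med y 0.0172 slope x,z [ 0.043 -0.008] x [-0.0293 -0.0284  0.0206  0.0267] z [0.0555 0.126 ]
scene -x face 107 [-0.0295 -0.0278 -0.0225] y [-0.0154  0.0192]
```

Entered without contact force. Go down the remaining 16 mm.

```bash
python3 -m pendant '[{"jaw":20,"dx":0,"dy":0,"dz":0.08,"ax":0,"ay":0,"az":0},{"jaw":20,"dx":0,"dy":0,"dz":0.08,"ax":0,"ay":0,"az":0},{"jaw":20,"dx":0,"dy":0,"dz":0.07,"ax":0,"ay":0,"az":0},{"jaw":20,"dx":0,"dy":0,"dz":0.04,"ax":0,"ay":0,"az":0},{"jaw":20,"dx":0,"dy":0,"dz":0.02,"ax":0,"ay":0,"az":0},{"jaw":20,"dx":0,"dy":0,"dz":0.02,"ax":0,"ay":0,"az":0},{"jaw":20,"dx":0,"dy":0,"dz":0,"ax":0,"ay":0,"az":0},{"jaw":20,"dx":0,"dy":0,"dz":0,"ax":0,"ay":0,"az":0}]' 40;python3 -c "
from h import *
plan(Rt,place(2,.0,.0476))"
```

```text
time_s: 8.45
eef_pos: [0.6264, 0.0242, 0.0913]
tcp_rot: [[0.916, 0.102, 0.389], [0.094, -0.995, 0.04], [0.391, -0.001, -0.92]]
wrist_force: [-0.2, 0.5, -1.4]
width: 0.035
t 8.45 pos [0.6264 0.0242 0.0913] turn first [-0.01 -0.02  0.  ] then shift in target axes [0.01 0.   0.01] w 0.035 F [-0.2  0.5 -1.4]
```

```bash
python3 -m pendant '[{"jaw":20,"dx":0,"dy":0,"dz":0.02,"ax":0,"ay":0,"az":0},{"jaw":20,"dx":0,"dy":0,"dz":0.02,"ax":0,"ay":0,"az":0},{"jaw":20,"dx":0,"dy":0,"dz":0,"ax":0,"ay":0,"az":0},{"jaw":20,"dx":0,"dy":0,"dz":0,"ax":0,"ay":0,"az":0},{"jaw":20,"dx":0,"dy":0,"dz":0,"ax":0,"ay":0,"az":0},{"jaw":20,"dx":0,"dy":0,"dz":0,"ax":0,"ay":0,"az":0},{"jaw":20,"dx":0,"dy":0,"dz":0,"ax":0,"ay":0,"az":0},{"jaw":20,"dx":0,"dy":0,"dz":0,"ax":0,"ay":0,"az":0}]' 40;python3 -c "
from h import *
plan(Rt,place(2,.0,.0476));offs(2,.045,.14)"
```

```text
time_s: 9.25
eef_pos: [0.6271, 0.0243, 0.0899]
tcp_rot: [[0.915, 0.102, 0.389], [0.094, -0.995, 0.04], [0.392, -0.0, -0.92]]
wrist_force: [-4.9, -1.1, 8.4]
width: 0.0345
t 9.25 pos [0.6271 0.0243 0.0899] turn first [-0.   -0.02  0.  ] then shift in target axes [ 0.    0.   -0.02] w 0.0345 F [-4.9 -1.1  8.4]
scene +y face 105 med y 0.0174 slope x,z [ 0.08  -0.056] x [-0.0289 -0.028   0.0008  0.0224] z [0.0462 0.1125]
scene -x face 90 [-0.0291 -0.0274 -0.0224] y [-0.0149  0.0185]
```

```bash
python3 -m pendant '[{"jaw":52,"dx":0,"dy":0,"dz":0,"ax":0,"ay":0,"az":0},{"jaw":52,"dx":0,"dy":0,"dz":0,"ax":0,"ay":0,"az":0},{"jaw":52,"dx":0,"dy":0,"dz":0,"ax":0,"ay":0,"az":0},{"jaw":52,"dx":0,"dy":0,"dz":0,"ax":0,"ay":0,"az":0},{"jaw":52,"dx":0,"dy":0,"dz":-0.2,"ax":0,"ay":0,"az":0},{"jaw":52,"dx":0,"dy":0,"dz":-0.4,"ax":0,"ay":0,"az":0},{"jaw":52,"dx":0,"dy":0,"dz":-0.6,"ax":0,"ay":0,"az":0},{"jaw":52,"dx":0,"dy":0,"dz":-0.8,"ax":0,"ay":0,"az":0}]' 40;python3 -c "
from h import *
plan(Rt,place(2,.15,.0476));
f,q,m=look(2,'r2.png')"
```

```text
time_s: 10.15
eef_pos: [0.5869, 0.0203, 0.1815]
tcp_rot: [[0.917, 0.103, 0.386], [0.095, -0.995, 0.041], [0.389, -0.001, -0.921]]
wrist_force: [0.8, -1.1, 1.2]
width: 0.052
t 10.15 pos [0.5869 0.0203 0.1815] turn first [-0.01  0.01  0.01] then shift in target axes [ 0.03  0.   -1.01] w 0.052 F [ 0.8 -1.1  1.2]
white pts 187 [[-0.0276, -0.0189, 0.0448], [-0.0168, -0.0129, 0.08], [0.0093, 0.0032, 0.0852], [0.0268, 0.0167, 0.088], [0.0303, 0.0189, 0.109]]
crop origin 172 120
```

View pics/r2.png

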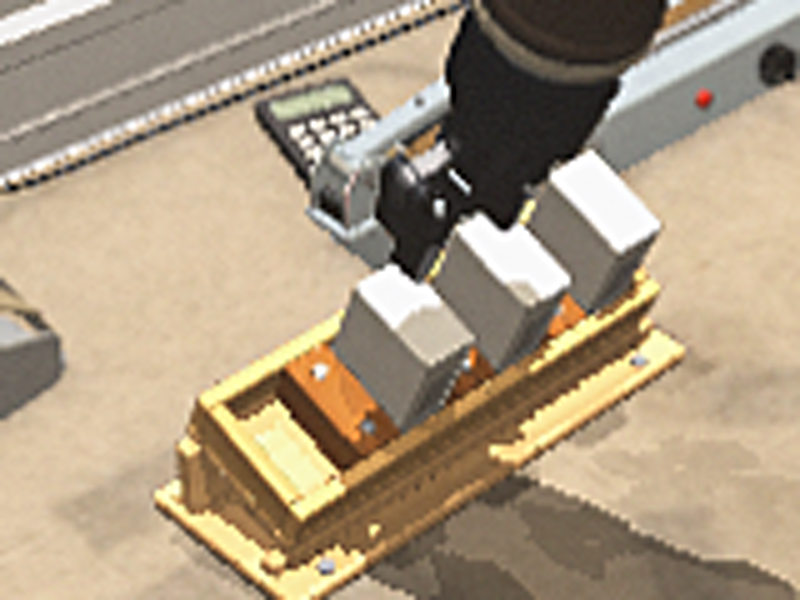

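The carton sits in pocket 2 (crop (400,330)), level with its neighbours, top at 85 mm. Now the left spare.

```bash
python3 -c "
from h import *
f=dict(np.load('top0.npz'));P=cloud(f);W=white(f)
m=W&(abs(P[...,0]-.448)<.06)&(abs(P[...,1]-.327)<.05)&(abs(P[...,2]-.085)<.005)
p=P[m];print(len(p),cv2.minAreaRect((p[:,:2]*1000).astype(np.float32)))
hs=cv2.cvtColor(f['image'],cv2.COLOR_RGB2HSV);t=P[(hs[...,0]>80)&(hs[...,0]<95)&(hs[...,1]>120)&(P[...,2]>.02)&(P[...,2]<.12)&(P[...,1]>.3)&(P[...,1]<.5)&(P[...,0]>.3)&(P[...,0]<.6)]
print('turq',np.percentile(t,[1,99],axis=0).round(3).tolist(),'near x<.45+.03',t[(t[:,0]<.475)][:,1].min() if (t[:,0]<.475).any() else None)
plan(down(0),[.448,.327,.16])"
```

```text
301 ((448.60760498046875, 326.71209716796875), (36.786590576171875, 56.872352600097656), 88.8712387084961)
turq [[0.468, 0.378, 0.025], [0.524, 0.439, 0.091]] near x<.45+.03 0.3916516257808216
t 10.2 pos [0.5875 0.0207 0.1879] turn first [-0.19 -3.87  0.98] then shift in target axes [-2.79 -6.13  0.56] w 0.0519 F [-0.5  0.4  4.1]
```

```bash
python3 -m pendant '[{"jaw":55,"dx":0,"dy":0,"dz":-0.5,"ax":-0.04,"ay":-0.77,"az":0.2},{"jaw":55,"dx":-0.4,"dy":0,"dz":-0.2,"ax":-0.04,"ay":-0.78,"az":0.2},{"jaw":55,"dx":-0.5,"dy":0,"dz":0,"ax":-0.04,"ay":-0.78,"az":0.2},{"jaw":55,"dx":-0.5,"dy":-0.4,"dz":0,"ax":-0.04,"ay":-0.77,"az":0.2},{"jaw":55,"dx":-0.4,"dy":-0.6,"dz":0,"ax":-0.03,"ay":-0.77,"az":0.18},{"jaw":55,"dx":-0.3,"dy":-0.8,"dz":0,"ax":0,"ay":0,"az":0},{"jaw":55,"dx":0,"dy":-0.9,"dz":0,"ax":0,"ay":0,"az":0},{"jaw":55,"dx":0,"dy":-0.9,"dz":0,"ax":0,"ay":0,"az":0}]' 40;python3 -c "
from h import *
plan(down(0),[.448,.327,.12])"
```

```text
time_s: 11.0
eef_pos: [0.471, 0.196, 0.1974]
tcp_rot: [[1.0, -0.002, -0.003], [-0.002, -1.0, 0.002], [-0.003, -0.002, -1.0]]
wrist_force: [1.6, -0.7, 0.1]
width: 0.0546
t 11.0 pos [0.471  0.196  0.1974] turn first [-0.01  0.03 -0.02] then shift in target axes [-0.46 -2.62  1.55] w 0.0546 F [ 1.6 -0.7  0.1]
```

```bash
python3 -m pendant '[{"jaw":58,"dx":-0.2,"dy":-0.8,"dz":0,"ax":0,"ay":0,"az":0},{"jaw":58,"dx":-0.2,"dy":-0.8,"dz":0,"ax":0,"ay":0,"az":0},{"jaw":58,"dx":0,"dy":-0.8,"dz":0,"ax":0,"ay":0,"az":0},{"jaw":58,"dx":0,"dy":0,"dz":0.7,"ax":0,"ay":0,"az":0},{"jaw":58,"dx":0,"dy":0,"dz":0.7,"ax":0,"ay":0,"az":0},{"jaw":58,"dx":0,"dy":0,"dz":0,"ax":0,"ay":0,"az":0},{"jaw":58,"dx":0,"dy":0,"dz":0,"ax":0,"ay":0,"az":0},{"jaw":58,"dx":0,"dy":0,"dz":0,"ax":0,"ay":0,"az":0}]' 40;python3 -c "
from h import *
plan(down(0),[.448,.327,.046])"
```

```text
time_s: 11.8
eef_pos: [0.4522, 0.3155, 0.129]
tcp_rot: [[1.0, -0.002, -0.002], [-0.002, -1.0, 0.003], [-0.002, -0.003, -1.0]]
wrist_force: [-0.0, -0.2, 0.2]
width: 0.0579
t 11.8 pos [0.4522 0.3155 0.129 ] turn first [-0.03  0.02 -0.02] then shift in target axes [-0.08 -0.23  1.66] w 0.0579 F [-0.  -0.2  0.2]
```

```bash
python3 -m pendant '[{"jaw":58,"dx":-0.08,"dy":-0.23,"dz":0,"ax":-0.03,"ay":0.02,"az":-0.02},{"jaw":58,"dx":0,"dy":0,"dz":0,"ax":0,"ay":0,"az":0},{"jaw":58,"dx":0,"dy":0,"dz":0.4,"ax":0,"ay":0,"az":0},{"jaw":58,"dx":0,"dy":0,"dz":0.4,"ax":0,"ay":0,"az":0},{"jaw":58,"dx":0,"dy":0,"dz":0.4,"ax":0,"ay":0,"az":0},{"jaw":58,"dx":0,"dy":0,"dz":0.4,"ax":0,"ay":0,"az":0},{"jaw":58,"dx":0,"dy":0,"dz":0,"ax":0,"ay":0,"az":0},{"jaw":58,"dx":0,"dy":0,"dz":0,"ax":0,"ay":0,"az":0}]' 40;python3 -c "
from h import *
plan(down(0),[.448,.327,.046])"
```

```text
time_s: 12.6
eef_pos: [0.4472, 0.3268, 0.0477]
tcp_rot: [[1.0, 0.001, -0.002], [0.001, -1.0, -0.001], [-0.002, 0.001, -1.0]]
wrist_force: [0.5, 1.1, 0.9]
width: 0.0578
t 12.6 pos [0.4472 0.3268 0.0477] turn first [0.01 0.02 0.01] then shift in target axes [ 0.02 -0.    0.03] w 0.0578 F [0.5 1.1 0.9]
```

```bash
python3 -m pendant '[{"jaw":20,"dx":0,"dy":0,"dz":0,"ax":0,"ay":0,"az":0},{"jaw":20,"dx":0,"dy":0,"dz":0,"ax":0,"ay":0,"az":0},{"jaw":20,"dx":0,"dy":0,"dz":0,"ax":0,"ay":0,"az":0},{"jaw":20,"dx":0,"dy":0,"dz":0,"ax":0,"ay":0,"az":0},{"jaw":20,"dx":0,"dy":0,"dz":0,"ax":0,"ay":0,"az":0},{"jaw":20,"dx":0,"dy":0,"dz":0,"ax":0,"ay":0,"az":0},{"jaw":20,"dx":0,"dy":0,"dz":0,"ax":0,"ay":0,"az":0},{"jaw":20,"dx":0,"dy":0,"dz":0,"ax":0,"ay":0,"az":0}]' 40; python3 -c "
from h import *
plan(down(0),[.448,.327,.046])"
```

```text
time_s: 13.4
eef_pos: [0.4479, 0.327, 0.0483]
tcp_rot: [[1.0, 0.001, -0.0], [0.001, -1.0, -0.0], [-0.0, 0.0, -1.0]]
wrist_force: [0.2, -0.8, 7.4]
width: 0.0344
t 13.4 pos [0.4479 0.327  0.0483] turn first [0.   0.   0.01] then shift in target axes [ 0.   -0.    0.05] w 0.0344 F [ 0.2 -0.8  7.4]
```

```bash
python3 -m pendant '[{"jaw":20,"dx":0,"dy":0,"dz":-0.6,"ax":0,"ay":0,"az":0},{"jaw":20,"dx":0,"dy":0,"dz":-0.7,"ax":0,"ay":0,"az":0},{"jaw":20,"dx":0,"dy":0,"dz":-0.7,"ax":0,"ay":0,"az":0},{"jaw":20,"dx":0,"dy":0,"dz":-0.7,"ax":0,"ay":0,"az":0},{"jaw":20,"dx":0,"dy":0,"dz":-0.7,"ax":0,"ay":0,"az":0},{"jaw":20,"dx":0,"dy":0,"dz":-0.6,"ax":0,"ay":0,"az":0},{"jaw":20,"dx":0,"dy":0,"dz":0,"ax":0,"ay":0,"az":0},{"jaw":20,"dx":0,"dy":0,"dz":0,"ax":0,"ay":0,"az":0}]' 40; python3 -c "
from h import *
plan(Rt,place(1,.08,.0483))"
```

```text
time_s: 14.2
eef_pos: [0.4478, 0.3264, 0.2475]
tcp_rot: [[1.0, 0.0, -0.001], [0.0, -1.0, -0.001], [-0.001, 0.001, -1.0]]
wrist_force: [-0.6, 0.4, -1.4]
width: 0.0347
t 14.2 pos [0.4478 0.3264 0.2475] turn first [ 0.2   3.82 -0.96] then shift in target axes [1.49 4.98 2.42] w 0.0347 F [-0.6  0.4 -1.4]
```

```bash
python3 -m pendant '[{"jaw":20,"dx":0,"dy":0,"dz":0,"ax":0.04,"ay":0.76,"az":-0.2},{"jaw":20,"dx":0,"dy":0,"dz":0,"ax":0.04,"ay":0.76,"az":-0.19},{"jaw":20,"dx":0,"dy":0,"dz":0,"ax":0.04,"ay":0.76,"az":-0.19},{"jaw":20,"dx":0,"dy":0,"dz":0,"ax":0.04,"ay":0.77,"az":-0.19},{"jaw":20,"dx":0,"dy":0,"dz":0,"ax":0.04,"ay":0.77,"az":-0.19},{"jaw":20,"dx":0,"dy":0.8,"dz":0,"ax":0,"ay":0,"az":0},{"jaw":20,"dx":0,"dy":0.9,"dz":0,"ax":0,"ay":0,"az":0},{"jaw":20,"dx":0,"dy":0.9,"dz":0,"ax":0,"ay":0,"az":0}]' 40; python3 -m pendant '[{"jaw":20,"dx":0,"dy":0.9,"dz":0,"ax":0,"ay":0,"az":0},{"jaw":20,"dx":0,"dy":0.8,"dz":0,"ax":0,"ay":0,"az":0},{"jaw":20,"dx":0.5,"dy":0.5,"dz":0,"ax":0,"ay":0,"az":0},{"jaw":20,"dx":0.5,"dy":0,"dz":0,"ax":0,"ay":0,"az":0},{"jaw":20,"dx":0.4,"dy":0,"dz":0,"ax":0,"ay":0,"az":0},{"jaw":20,"dx":0,"dy":0,"dz":0,"ax":0,"ay":0,"az":0},{"jaw":20,"dx":0,"dy":0,"dz":0,"ax":0,"ay":0,"az":0},{"jaw":20,"dx":0,"dy":0,"dz":0,"ax":0,"ay":0,"az":0}]' 40; python3 -c "
from h import *
plan(Rt,place(1,.05,.0483))"
```

```text
time_s: 15.0
eef_pos: [0.4586, 0.1964, 0.2448]
tcp_rot: [[0.928, 0.099, 0.359], [0.094, -0.995, 0.032], [0.36, 0.004, -0.933]]
wrist_force: [0.8, -0.4, -0.7]
width: 0.0343
time_s: 15.8
eef_pos: [0.5342, 0.0937, 0.2707]
tcp_rot: [[0.929, 0.096, 0.359], [0.09, -0.995, 0.031], [0.36, 0.003, -0.933]]
wrist_force: [-0.2, -0.1, -0.9]
width: 0.0347
t 15.8 pos [0.5342 0.0937 0.2707] turn first [ 0.05  0.3  -0.04] then shift in target axes [0.17 0.17 2.96] w 0.0347 F [-0.2 -0.1 -0.9]
```

```bash
python3 -m pendant '[{"jaw":20,"dx":0,"dy":0,"dz":0,"ax":0.04,"ay":0.29,"az":-0.04},{"jaw":20,"dx":0.16,"dy":0.17,"dz":0,"ax":0,"ay":0,"az":0},{"jaw":20,"dx":0,"dy":0,"dz":0.6,"ax":0,"ay":0,"az":0},{"jaw":20,"dx":0,"dy":0,"dz":0.6,"ax":0,"ay":0,"az":0},{"jaw":20,"dx":0,"dy":0,"dz":0.6,"ax":0,"ay":0,"az":0},{"jaw":20,"dx":0,"dy":0,"dz":0.5,"ax":0,"ay":0,"az":0},{"jaw":20,"dx":0,"dy":0,"dz":0,"ax":0,"ay":0,"az":0},{"jaw":20,"dx":0,"dy":0,"dz":0,"ax":0,"ay":0,"az":0}]' 40; python3 -c "
from h import *
plan(Rt,place(1,.0,.0483));offs(1,.055,.14)"
```

```text
time_s: 16.6
eef_pos: [0.5875, 0.0907, 0.169]
tcp_rot: [[0.916, 0.101, 0.387], [0.094, -0.995, 0.039], [0.389, 0.001, -0.921]]
wrist_force: [0.0, -0.3, -1.2]
width: 0.0343
t 16.6 pos [0.5875 0.0907 0.169 ] turn first [ 0.01  0.   -0.  ] then shift in target axes [-0.01  0.    1.68] w 0.0343 F [ 0.  -0.3 -1.2]
scene +y face 222 med y 0.0177 slope x,z [0.03  0.007] x [-0.0287 -0.028   0.028   0.0302] z [0.0876 0.1392]
scene -x face 95 [-0.0287 -0.0274 -0.0227] y [-0.0149  0.0184]
```

```bash
python3 -m pendant '[{"jaw":20,"dx":-0.01,"dy":0,"dz":0.3,"ax":0,"ay":0,"az":0},{"jaw":20,"dx":0,"dy":0,"dz":0.3,"ax":0,"ay":0,"az":0},{"jaw":20,"dx":0,"dy":0,"dz":0.3,"ax":0,"ay":0,"az":0},{"jaw":20,"dx":0,"dy":0,"dz":0.1,"ax":0,"ay":0,"az":0},{"jaw":20,"dx":0,"dy":0,"dz":0,"ax":0,"ay":0,"az":0},{"jaw":20,"dx":0,"dy":0,"dz":0,"ax":0,"ay":0,"az":0},{"jaw":20,"dx":0,"dy":0,"dz":0,"ax":0,"ay":0,"az":0},{"jaw":20,"dx":0,"dy":0,"dz":0,"ax":0,"ay":0,"az":0}]' 40; python3 -c "
from h import *
plan(Rt,place(1,.0,.0483));offs(1,.055,.14)"
```

```text
time_s: 17.5
eef_pos: [0.6077, 0.0925, 0.124]
tcp_rot: [[0.915, 0.101, 0.39], [0.093, -0.995, 0.039], [0.392, 0.0, -0.92]]
wrist_force: [1.2, -0.1, -1.0]
width: 0.0345
t 17.5 pos [0.6077 0.0925 0.124 ] turn first [ 0.01 -0.02 -0.01] then shift in target axes [-0.03  0.    0.69] w 0.0345 F [ 1.2 -0.1 -1. ]
scene +y face 207 med y 0.0173 slope x,z [ 0.04  -0.015] x [-0.0272 -0.0267  0.0243  0.0288] z [0.0555 0.1321]
scene -x face 130 [-0.0276 -0.0263 -0.0227] y [-0.0157  0.0187]
```

```bash
python3 -m pendant '[{"jaw":20,"dx":-0.03,"dy":0,"dz":0,"ax":0,"ay":-0.02,"az":0},{"jaw":20,"dx":0,"dy":0,"dz":0.12,"ax":0,"ay":0,"az":0},{"jaw":20,"dx":0,"dy":0,"dz":0.12,"ax":0,"ay":0,"az":0},{"jaw":20,"dx":0,"dy":0,"dz":0.12,"ax":0,"ay":0,"az":0},{"jaw":20,"dx":0,"dy":0,"dz":0.12,"ax":0,"ay":0,"az":0},{"jaw":20,"dx":0,"dy":0,"dz":0.08,"ax":0,"ay":0,"az":0},{"jaw":20,"dx":0,"dy":0,"dz":0,"ax":0,"ay":0,"az":0},{"jaw":20,"dx":0,"dy":0,"dz":0,"ax":0,"ay":0,"az":0}]' 40; python3 -c "
from h import *
plan(Rt,place(1,.0,.0483))"
```

```text
time_s: 18.4
eef_pos: [0.6169, 0.0935, 0.0966]
tcp_rot: [[0.917, 0.101, 0.387], [0.093, -0.995, 0.039], [0.388, 0.001, -0.921]]
wrist_force: [-0.1, -0.4, -0.9]
width: 0.0346
t 18.4 pos [0.6169 0.0935 0.0966] turn first [ 0.01  0.01 -0.01] then shift in target axes [0.01 0.   0.12] w 0.0346 F [-0.1 -0.4 -0.9]
```

```bash
python3 -m pendant '[{"jaw":20,"dx":0.01,"dy":0,"dz":0.05,"ax":0,"ay":0,"az":0},{"jaw":20,"dx":0,"dy":0,"dz":0.05,"ax":0,"ay":0,"az":0},{"jaw":20,"dx":0,"dy":0,"dz":0.03,"ax":0,"ay":0,"az":0},{"jaw":20,"dx":0,"dy":0,"dz":0.03,"ax":0,"ay":0,"az":0},{"jaw":20,"dx":0,"dy":0,"dz":0,"ax":0,"ay":0,"az":0},{"jaw":20,"dx":0,"dy":0,"dz":0,"ax":0,"ay":0,"az":0},{"jaw":20,"dx":0,"dy":0,"dz":0,"ax":0,"ay":0,"az":0},{"jaw":20,"dx":0,"dy":0,"dz":0,"ax":0,"ay":0,"az":0}]' 40; python3 -c "
from h import *
plan(Rt,place(1,.0,.0483));offs(1,.05,.14)"
```

```text
time_s: 19.2
eef_pos: [0.6202, 0.094, 0.0905]
tcp_rot: [[0.916, 0.101, 0.387], [0.093, -0.995, 0.039], [0.389, 0.001, -0.921]]
wrist_force: [-10.5, -1.1, 14.6]
width: 0.0344
t 19.2 pos [0.6202 0.094  0.0905] turn first [ 0.01  0.   -0.01] then shift in target axes [-0.01  0.   -0.02] w 0.0344 F [-10.5  -1.1  14.6]
scene +y face 93 med y 0.0173 slope x,z [ 0.224 -0.005] x [-0.0286 -0.0281 -0.0059  0.0065] z [0.0505 0.1143]
scene -x face 92 [-0.029  -0.0272 -0.0229] y [-0.0143  0.0178]
```

Floor contact at the expected depth. Release and withdraw.

```bash
python3 -m pendant '[{"jaw":52,"dx":0,"dy":0,"dz":0,"ax":0,"ay":0,"az":0},{"jaw":52,"dx":0,"dy":0,"dz":0,"ax":0,"ay":0,"az":0},{"jaw":52,"dx":0,"dy":0,"dz":0,"ax":0,"ay":0,"az":0},{"jaw":52,"dx":0,"dy":0,"dz":0,"ax":0,"ay":0,"az":0},{"jaw":52,"dx":0,"dy":0,"dz":-0.2,"ax":0,"ay":0,"az":0},{"jaw":52,"dx":0,"dy":0,"dz":-0.4,"ax":0,"ay":0,"az":0},{"jaw":52,"dx":0,"dy":0,"dz":-0.6,"ax":0,"ay":0,"az":0},{"jaw":52,"dx":0,"dy":0,"dz":-0.8,"ax":0,"ay":0,"az":0}]' 40
python3 -m pendant '[{"jaw":52,"dx":0,"dy":0,"dz":-0.7,"ax":0,"ay":0,"az":0},{"jaw":52,"dx":-0.5,"dy":0,"dz":-0.5,"ax":0,"ay":0,"az":0},{"jaw":52,"dx":-0.7,"dy":0,"dz":0,"ax":0,"ay":0,"az":0},{"jaw":52,"dx":-0.7,"dy":0,"dz":0,"ax":0,"ay":0,"az":0},{"jaw":52,"dx":-0.7,"dy":0,"dz":0,"ax":0,"ay":0,"az":0},{"jaw":52,"dx":-0.5,"dy":0,"dz":0,"ax":0,"ay":0,"az":0},{"jaw":52,"dx":0,"dy":0,"dz":0,"ax":0,"ay":0,"az":0},{"jaw":52,"dx":0,"dy":0,"dz":0,"ax":0,"ay":0,"az":0}]' 40
python3 - <<'E'
from h import *
yv=Rp[:,1]
for n in('top','scene'):
    f=optics.grab_frame(n);P=cloud(f)
    o=TOP[2]-.085*Rp[:,2]; q=(P-o)@Rp; hs=cv2.cvtColor(f['image'],cv2.COLOR_RGB2HSV)
    for k in(1,2,3,4):
        dy=.07*(2-k); m=(hs[...,1]<60)&(abs(q[...,1]-dy)<.03)&(abs(q[...,0])<.045)&(abs(q[...,2]-.086)<.008)
        t=q[m]
        if len(t)<20: print(n,k,len(t)); continue
        r=cv2.minAreaRect((t[:,:2]*1000).astype(np.float32)); c=np.linalg.lstsq(np.c_[t[:,:2],np.ones(len(t))],t[:,2],rcond=None)[0]
        print(n,k,len(t),'centre',round(r[0][0],1),round(r[0][1]-dy*1000,1),np.round(r[1],1),round(r[2],1),'z',np.median(t[:,2]).round(4),'tilt',c[:2].round(3))
    if n=='scene': cv2.imwrite('pics/end.png',cv2.resize(f['image'][120:270,150:350,::-1],(800,600),interpolation=cv2.INTER_CUBIC))
E
```

```text
time_s: 20.1
eef_pos: [0.5806, 0.0897, 0.1819]
tcp_rot: [[0.918, 0.101, 0.385], [0.093, -0.995, 0.038], [0.386, 0.001, -0.922]]
wrist_force: [0.7, -0.1, 0.3]
width: 0.0519
time_s: 20.9
eef_pos: [0.4166, 0.0733, 0.1774]
tcp_rot: [[0.916, 0.101, 0.388], [0.093, -0.995, 0.039], [0.39, 0.001, -0.921]]
wrist_force: [0.3, -0.0, 0.7]
width: 0.0522
top 1 320 centre 1.0 -0.8 [34.3 60.6] 89.5 z 0.0839 tilt [0.009 0.003]
top 2 320 centre 0.6 -0.7 [60.4 34.4] 0.2 z 0.0845 tilt [-0.003 -0.018]
top 3 324 centre -0.3 -0.8 [59.7 34.9] 0.4 z 0.0843 tilt [-0.008 -0.   ]
top 4 330 centre -0.8 -0.7 [35.6 60.5] 90.0 z 0.0842 tilt [0.025 0.001]
scene 1 308 centre 1.4 1.3 [60.2 39. ] 0.2 z 0.0848 tilt [ 0.004 -0.026]
scene 2 286 centre 1.6 0.9 [61.7 38.7] 0.2 z 0.0849 tilt [ 0.024 -0.018]
scene 3 270 centre 0.7 0.7 [62.2 37.4] 0.1 z 0.085 tilt [ 0.02  -0.029]
scene 4 210 centre -0.1 0.9 [40.5 60. ] 88.2 z 0.0853 tilt [-0.008 -0.032]
```

View pics/end.png

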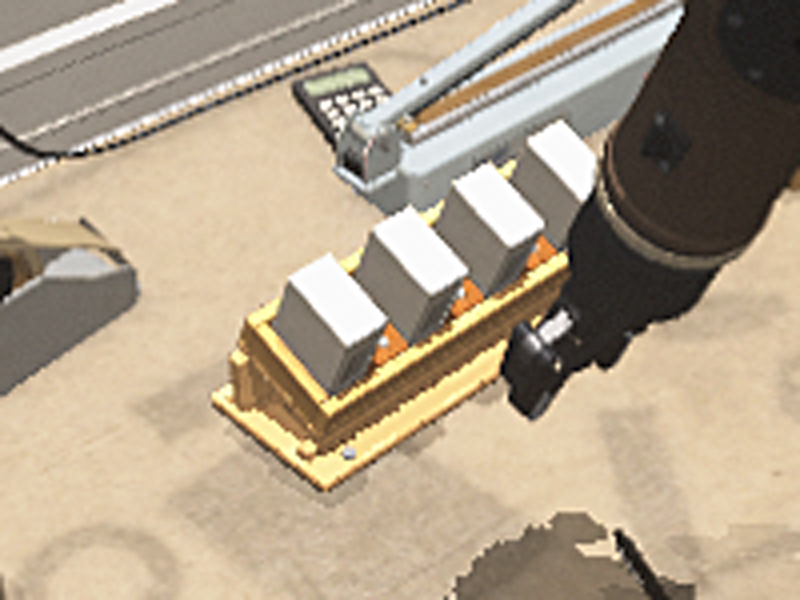

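All four cartons stand seated in a row (crop (335,320) to (560,170)), their tops level, and the gripper is clear of everything.

```bash
python3 -c "
from workcell import order; print(order.finish_job())"
```

```text
the job is handed in; nothing more can be done
None
```

Both spare cartons are now in the empty pockets. Pockets 1 and 2 were empty; pockets 3 and 4 already held the stored cartons. The right-hand spare went into pocket 2 and the left-hand one into pocket 1. Each was gripped across its 35 mm side, tilted to match the rack and lowered until it touched the floor with about 10–18 N. I then released it and drew the gripper clear. The job was handed in about 21 s into the 61 s allowed.

**Last checks:**
- **New cartons:** both sit within about 1.6 mm of the pocket middle in both directions. Their tops are 84–85 mm above the floor (85 mm when seated) and their measured tilt is at most about 0.03 rad.
- **Stored cartons:** the tops are also at 84–85 mm, so they are still fully down.
- **Camera disagreement:** the two cameras differ by about 2 mm across the row, which matches the stated calibration error.
- **Not checked:** I did not measure the tape roll and the brown carton again afterwards. The arm's path kept away from both.

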